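Extend the telescoping canopy brush and lift it from its rack

ROBOT

A 6-joint arm with a two-finger parallel gripper is mounted at the origin on the work surface. World frame = base frame: x ahead of the robot, y to its left, z up, the work surface at z = 0. Lengths are in m, angles in degrees, forces in N, time in s.
With the tool pointing down it reaches from about 0.375 to 0.925 m from the base axis. Payload 5.7 kg.
Tool frame: the origin (TCP) lies between the finger pads; the fingertips stand 17 mm ahead of it and the grasp point (between the pads) lies 2 mm behind it (manip.tip_extent is the distance from the TCP to the fingertips, in m); y points along the fingers, x is the direction in which the jaws open and shut, and the axes are right-handed (so a half turn about y gives the same grasp; the last joint's range is limited). The gripper opens to 85 mm and grips with 20 to 120 N. Pads are 22 mm wide; open, the fingers measure 114 mm over their backs; the gripper's body (76 mm by 85 mm) begins 54 mm behind the grasp point. The pads swing forward as they close: fully open they stand 13 mm farther back than shut.
Start: joints at [60.842, 20.558, 86.54, -0, 72.909, -6.595], TCP at [0.23, 0.554, 0.248] pointing down, gripper open.
Joint ranges: [-170.27, 170.27], [-57.76, 135], [12.27, 136.19], [-55.21, 235.2], [11.17, 155.16], [-170.74, 170.74]. Speed limits (degrees/s): [136.94, 136.94, 180, 180, 180, 180].

INTERFACE

Orientations are given as a 3x3 rotation matrix whose columns are the frame's x, y, z axes.
In Python, from rig import manip gives the robot as it stands.
- The arm moves only by the shell command python3 -m inch 'ROWS' [FORCE]. ROWS is JSON, a list of rows, each a list of 7 numbers: the shift along the world's x, y, z in cm, then the turn, a rotation vector about the world's x, y, z in degrees, then the closure in counts, from 0 (fully open) to 255 (shut). A call has 1 to 5 rows; each row shifts and turns the commanded pose from where the row before left it; what a row does not reach is not made up. A row lasts 1/8 s, in which the tool goes at most 62.5 mm and 10.7 degrees, less where a joint would pass 70% of its speed; a pose out of reach is approached as far as the arm can. A call is refused whole if a number of a shift passes 6.25 or a number of a turn 10.7, either way. A call with a gripper value outside its range is refused whole. The fingers move at their own pace and stop on an object; FORCE is the grip in N (left out, the last holds). Time passes only in rows, so rows that do not move let the fingers close. It gives the time, the measured TCP pose, the force and the opening at its end, in the units of the state.
- manip.get_obs(): the state, without advancing time (a new reading comes with each control period).
- manip.snapshot(name): name is "scene" or "top" or "wrist"; returns a dict with "frame" (420x560x3 uint8, red, green, blue), "fx", "fy", "cx", "cy" (pixels), "xyz" and "attitude" of the camera in the world; the wrist camera has in their place "T_tool_cam" (4x4, takes a point from camera to tool coordinates, whose origin is the TCP and whose axes are the tool frame's). Camera axes: x right, y down, z forward; pixel columns grow to the right and rows downward; lengths in m; the calibration is good to about 2 mm. A picture is of the moment at which its call begins: read the wrist's pose just before it. There is no depth.
- manip.job_done(): hands the job in, once; it reports no verdict.
The state is a dict: "t": time; "joints": joint angles; "qvel": joint speeds; "joint_torque": joint torques, N m; "position": TCP position; "eef_rot": TCP orientation; "ft_force": force on the tool from outside, world axes, zero at the start; "torque": the same for the moment, N m; "grip_width": finger opening in m.
Only numpy, scipy, OpenCV 4.12 (cv2) and the standard library are available. Lean on these libraries where they do the work, as an engineer would, in place of code of your own. Each camera call takes 0.05 s, during which the arm holds its last target.

TASK

Get the long-reach brush ready for scrubbing the hood: of the two brushes lying in the rack on the prep table, one has a telescoping handle. Press the release button on the side of its grip, pull the grip out to the second stop, and let go of the button so that it springs back out and locks the handle there, with the brush still lying in the rack. Then lift the brush up out of the rack and finish while holding it still in the gripper, extended and locked, both its ends at least 5 cm higher than they lay and clear of the rack and the other brush; leave the other brush and everything else where it is.

Things in the scene. Friction and masses are not known exactly. Their poses are not given: they have to be found in the camera images.
- button_face (a point): centre of the outer face of the telescoping brush's release button: steel, 24 mm long (along the handle), 16 mm high, on one flat side of the grip, 25 mm behind the grip's front end, at mid-height. x towards the brush head, y straight out of the button, z up. It stands 5.5 mm proud of the side; squeezing the grip across its flat sides over the button presses it in
- button (a joint): how far the button is pressed in, m: 0 = out, 0.005 = fully in. Sprung: 2.5 N to start it, 5.5 N fully in. Out at a stop, its latch bar bites 2.5 mm into a notch of the tube and the handle is locked; pressed over 2.5 mm the handle slides freely. Let go between stops it stays 2.5 mm in until the next notch comes under it, then clicks out
- handle (a joint): how far the telescoping handle is pulled out, m: 0 = closed and locked (the start), 0.050 = first stop, 0.100 = second stop. Stops are notches in the tube (2 mm of play either way); the second is also the end of the travel (0.1015 at most). Sliding takes about 3 N with the button in; the grip moves away from the brush head
- grip_center (a point): centre of the telescoping brush's grip (the sliding part): grey and black plastic bar 260 mm long, 30 mm wide between upright flat sides, 34 mm high. x along it towards the brush head, y to the button side, z up. Its front end is 130 mm ahead, the button's middle 105 mm ahead. In the rack it lies level, 85 mm above the table. Before it 40 mm of 18 mm aluminium tube shows, 140 mm when extended
- butt_end (a point): centre of the rear end face of the telescoping brush's grip, 130 mm behind the grip's centre; 85 mm above the table while in the rack
- head_center (a point): middle of the telescoping brush's white head block, on the handle's axis: 50 mm (along the handle; 40 mm underneath) x 100 x 24 mm, bristles to 46 mm below this point, 22 mm round neck behind. Axes as the grip's; 235 mm ahead of the grip's centre when closed; 85 mm above the table in the rack. The brush weighs about 0.22 kg; extended, it balances 20 mm behind the button's middle
- brush: the telescoping brush as a whole, a loose thing; origin and axes as for head_center
- rack: two-place steel brush rack, fixed; origin under its middle, x towards the brush heads; base 360 x 240 x 4 mm. Brushes lie along x at y = +65 and -65 mm, either in either place, in open-topped slots of two upright 5 mm plates: at x = +160 mm (necks, top 112 mm high) and x = -140 mm (grips, top 108 mm). Each head's back is 2 mm beyond the head plate, which holds it when the grip is pulled
- plain_brush: the other brush, of fixed length: the same head and grip, but neither button nor bare tube; 375 mm long, loose in the rack's other place. Origin in the middle of its head block, x towards its head
- bowl_center (a point): bystander: centre of a steel bowl 150 mm across and 60 mm high
- pin_center (a point): bystander: centre of a wooden rolling pin 280 mm long, 30 mm thick
- scraper_center (a point): bystander: centre of a dough scraper lying flat beside the rack, 125 mm wide, 98 mm deep, 20 mm high at its wooden grip
- sauce_center (a point): bystander: centre of an amber glass bottle 60 mm across and 170 mm high
- cup_center (a point): bystander: centre of a white cup 76 mm across and 75 mm high beside the rack
- spreader_center (a point): bystander: centre of a flat wooden filling spreader 265 mm long and 7 mm thick

How it is judged (in metres and radians):
On the way, in this order (a step that is already met when the one before it is completed fails the run):
1. the button is pressed in and the handle has been pulled off its closed stop, the brush head still in the rack (value of joint button above 0.002 m and value of joint handle above 0.012 m and height (world z) of head_center below 0.105 m), for 0.05 s.
2. the handle stands at the second stop with the button sprung out, the brush still in the rack (value of joint button below 0.0012 m and value of joint handle above 0.097 m and height (world z) of head_center below 0.105 m and height (world z) of butt_end below 0.115 m), for 0.2 s.
At the end, for the whole second after the job is handed in: handle at its second stop (within 3 mm), button out (under 1.2 mm in); brush head and rear end of the grip both over 130 mm above the table (they lay at 85 mm); held by the fingers (over 2 N), resting on neither rack nor other brush, still (under 0.03 m/s) (value of joint handle above 0.097 m and value of joint button below 0.0012 m and height (world z) of each of head_center, butt_end above 0.13 m and contact force between brush and the fingers above 2 N and contact force between brush and rack below 0.1 N and contact force between brush and plain_brush below 0.1 N and linear speed of brush below 0.03 m/s); the arm keeps its last pose, push and grip.
It fails at once if the other brush is shifted more than 20 mm (distance of plain_brush from where it was at the start of the episode above 0.02 m).
It fails at once if a bystander is shifted more than 25 mm (distance of any of bowl_center, pin_center, scraper_center, sauce_center, cup_center, spreader_center from where it was at the start of the episode above 0.025 m).
It also fails if it takes over 38 s, if anything falls off the work surface, if the arm or the gripper's body presses on something with over 40 N, if the wrist force passes 120 N, or if a joint passes its speed limit or range.

## Working session

There is one attempt and no reset: what is moved stays moved. The work goes in short steps, Python scripts to look and compute and a shell command to move; the robot and the scene stay as the last step left them, time stands still between calls to the robot, and variables do not carry over. Pictures are saved under pics/ and viewed, and the job is handed in when it is done.

```bash
ls; mkdir -p pics; cat > h.py <<'E'
import numpy as np, cv2
from rig import manip
def snap(name,fn):
    o=manip.get_obs(); s=manip.snapshot(name); cv2.imwrite('pics/'+fn+'.png',s['frame'][:,:,::-1])
    if 'T_tool_cam' in s:
        T=np.eye(4);T[:3,:3]=o['eef_rot'];T[:3,3]=o['position'];C=T@np.array(s['T_tool_cam'])
    else:
        C=np.eye(4);C[:3,:3]=s['attitude'];C[:3,3]=s['xyz']
    np.savez('pics/'+fn,f=s['frame'],C=C,k=[s['fx'],s['fy'],s['cx'],s['cy']])
    return s
def pt(fn,u,v,z):
    d=np.load('pics/'+fn+'.npz');C=d['C'];fx,fy,cx,cy=d['k']
    r=C[:3,:3]@np.array([(u-cx)/fx,(v-cy)/fy,1]);return C[:3,3]+r*(z-C[2,3])/r[2]
def proj(fn,p):
    d=np.load('pics/'+fn+'.npz');C=d['C'];fx,fy,cx,cy=d['k']
    q=C[:3,:3].T@(np.array(p)-C[:3,3]);return fx*q[0]/q[2]+cx,fy*q[1]/q[2]+cy
E
python3 - <<'E'
from h import *
for n in ('scene','top','wrist'):
    snap(n,n+'0'); print(n,np.load('pics/'+n+'0.npz')['C'].round(3).tolist(),np.load('pics/'+n+'0.npz')['k'])
print(manip.get_obs())
E
```

```text
pics
scene [[-0.07, 0.716, -0.694, 1.525], [0.997, 0.061, -0.038, 0.067], [0.015, -0.695, -0.719, 1.028], [0.0, 0.0, 0.0, 1.0]] [445.81709303 445.81709303 287.69321446 202.11576767]
top [[0.018, -0.982, 0.188, 0.366], [-1.0, -0.022, -0.015, 0.018], [0.019, -0.187, -0.982, 1.222], [0.0, 0.0, 0.0, 1.0]] [452.97019827 452.97019827 283.49324854 211.81951202]
wrist [[0.384, 0.874, 0.3, 0.152], [0.924, -0.362, -0.126, 0.585], [-0.002, 0.325, -0.946, 0.373], [0.0, 0.0, 0.0, 1.0]] [293.49637161 293.49637161 283.10763052 208.28964258]
{'t': 0.15, 'joints': array([ 6.08453195e+01,  2.05899502e+01,  8.65880775e+01, -7.65033069e-04,
        7.29096664e+01, -6.59629777e+00]), 'qvel': array([ 0.06267659, -0.05679674, -0.17327922, -0.04989159,  0.049016  ,
       -0.00182929]), 'joint_torque': array([ 8.57585528e-04, -5.28028500e+01, -2.78930157e+01, -2.38617695e-04,
        8.27042910e-03,  8.24512085e-06]), 'position': array([0.2299355 , 0.55360639, 0.247609  ]), 'eef_rot': array([[ 3.83620448e-01, -7.34491310e-04, -9.23490559e-01],
       [ 9.23489597e-01, -1.34285963e-03,  3.83621117e-01],
       [-1.52188457e-03, -9.99998829e-01,  1.63146668e-04]]), 'ft_force': array([-0.21062853, -0.04637967, -1.10274377]), 'torque': array([-0.03447909,  0.0130859 ,  0.00055031]), 'grip_width': 0.08561913375202405}
```

View pics/scene0.png

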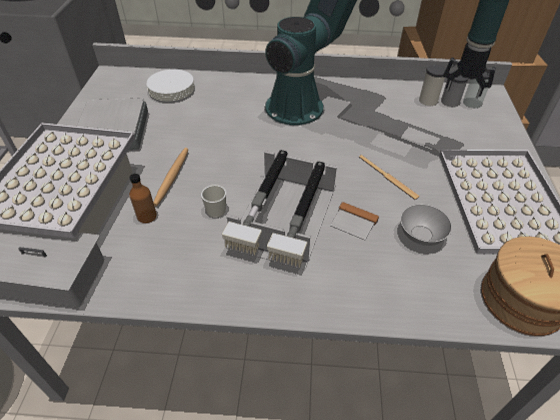

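View pics/top0.png

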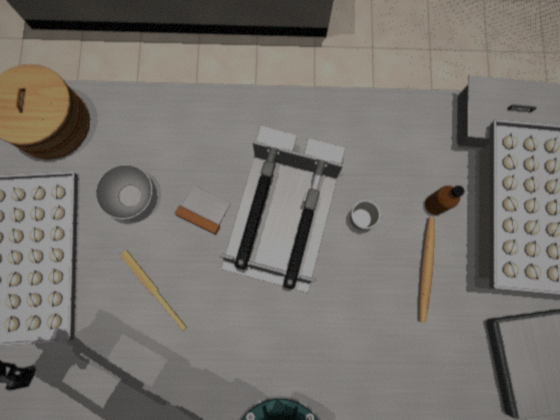

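View pics/wrist0.png

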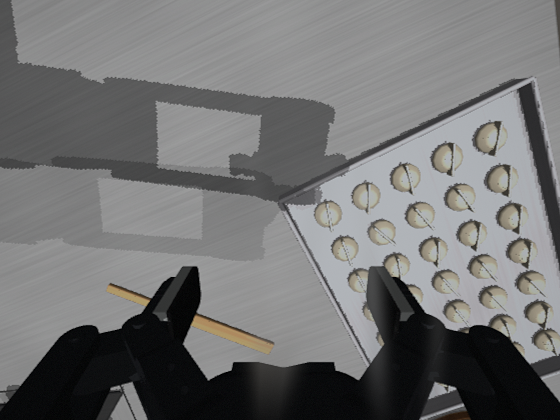

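The telescoping brush looks like the one on the cup side: bare aluminium shows around top (316,178). I'll zoom in to check this and find the button.

```bash
python3 - <<'E'
from h import *
a=cv2.imread('pics/top0.png')[120:300,210:390]; cv2.imwrite('pics/z1.png',cv2.resize(a,None,fx=3.3,fy=3.3,interpolation=cv2.INTER_CUBIC))
a=cv2.imread('pics/scene0.png')[140:280,200:350]; cv2.imwrite('pics/z2.png',cv2.resize(a,None,fx=4,fy=4,interpolation=cv2.INTER_CUBIC))
E
```

```text
(no output)
```

View pics/z1.png

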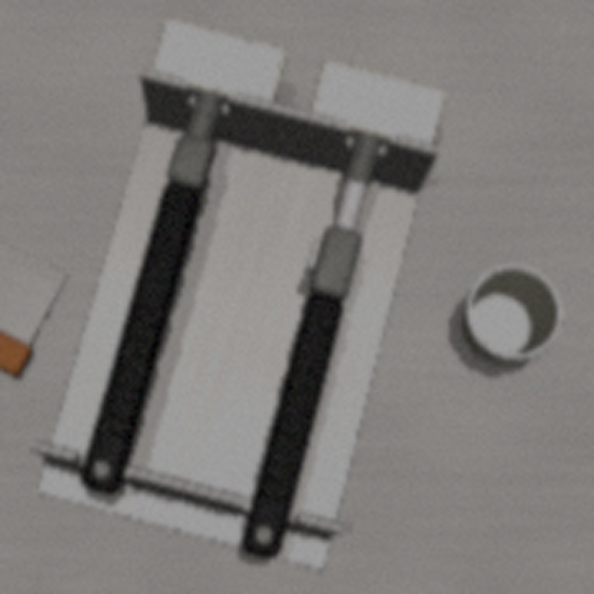

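View pics/z2.png

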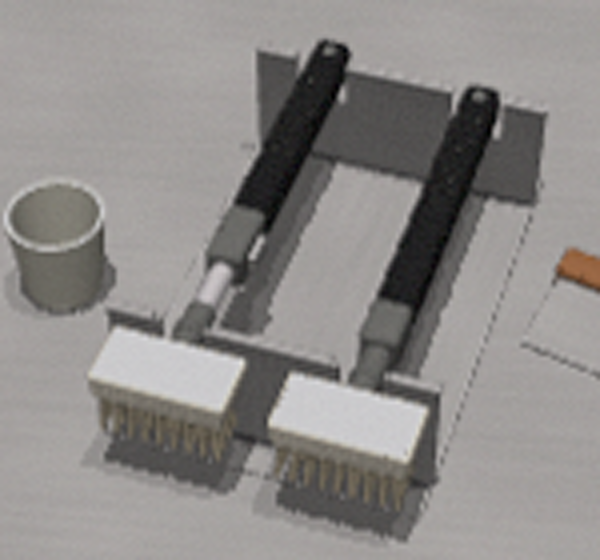

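```bash
python3 - <<'E'
from h import *
f=np.load('pics/top0.npz')['f'].astype(int)
m=((f.max(2)<45)).astype(np.uint8); m[:, :210]=0; m[:,390:]=0; m[:120]=0; m[300:]=0
n,l,s,c=cv2.connectedComponentsWithStats(m)
for i in range(1,n):
    if s[i,4]<150: continue
    v,u=np.where(l==i); 
    P=np.array([pt('top0',a,b,0.102)[:2] for a,b in zip(u,v)])
    r=cv2.minAreaRect((P*1000).astype(np.float32)); mu=P.mean(0); w,V=np.linalg.eigh(np.cov(P.T)); d=V[:,1]*np.sign(V[0,1]); t=(P-mu)@d
    print(s[i],r,mu,np.degrees(np.arctan2(d[1],d[0])),mu+d*t.min(),mu+d*t.max())
g=lambda x,y:(210+x/3.3-.35,120+y/3.3-.35)
for nm,x,y,z in (('buttL',92,490,.102),('butt',262,552,.102),('grey front',345,232,.102),('button',307,281,.085),('headbackL',320,112,.097),('headfrontR',442,93,.097),('headfrontL',330,62,.097),('baseRear',322,568,.004),('baserearL',40,492,.004)):
    print(nm,pt('top0',*g(x,y),z).round(4))
E
```

```text
[274 152  43  20 363] ((714.166015625, -27.662521362304688), (108.50370788574219, 27.967750549316406), 76.80998229980469) [ 0.71351709 -0.02678124] 76.2513162798767 [ 0.70045783 -0.08015535] [0.72621698 0.0251241 ]
[ 234  175   38   95 1053] ((556.7451782226562, 77.8750228881836), (33.5181999206543, 245.82254028320312), 76.50041198730469) [0.55583838 0.07627017] -13.975034858505644 [0.43703967 0.10583504] [0.67570723 0.04643898]
[284 208  29  81 824] ((490.7098388671875, -37.35747528076172), (30.28841209411621, 203.22137451171875), 77.22787475585938) [ 0.49143085 -0.03805607] -13.881384732650611 [ 0.39179856 -0.01343392] [ 0.58923333 -0.06222602]
buttL [0.437  0.1111 0.102 ]
butt [ 0.3939 -0.0162  0.102 ]
grey front [ 0.6386 -0.0763  0.102 ]
button [ 0.6029 -0.0483  0.085 ]
headbackL [ 0.7364 -0.0564  0.097 ]
headfrontR [ 0.7544 -0.1527  0.097 ]
headfrontL [ 0.7779 -0.064   0.097 ]
baseRear [ 0.3846 -0.0676  0.004 ]
baserearL [0.4408 0.1611 0.004 ]
```

```bash
python3 -m inch '[[3,-4.8,0,0,0,9,0],[3,-4.8,0,0,0,0,0],[3,-4.8,0,0,0,0,0],[3,-4.8,0,0,0,0,0],[3,-4.8,0,0,0,0,0]]' 40
python3 -m inch '[[3,-4.8,0,0,0,0,0],[3,-4.8,0,0,0,0,0],[3,-4.8,0,0,0,0,0],[3,-4.8,0,0,0,0,0],[3,-4.8,0,0,0,0,0]]'
python3 -m inch '[[3,-4.8,0,0,0,0,0],[3,-4.8,0,0,0,0,0],[0,-4.8,0,0,0,0,0],[0,0,0,0,0,0,0]]'
python3 - <<'E'
from h import *
snap('wrist','w1'); print(manip.get_obs()['t'], manip.get_obs()['eef_rot'].round(3))
E
```

```text
t: 0.78
position: [0.3808, 0.3124, 0.2482]
eef_rot: [[0.234, -0.0, -0.972], [0.972, -0.0, 0.234], [-0.0, -1.0, -0.0]]
ft_force: [0.8, 0.5, -0.2]
grip_width: 0.0853
t: 1.4
position: [0.5308, 0.0723, 0.2482]
eef_rot: [[0.235, -0.0, -0.972], [0.972, 0.0, 0.235], [0.0, -1.0, 0.0]]
ft_force: [-0.2, 0.3, 0.4]
grip_width: 0.0855
t: 1.9
position: [0.5904, -0.0733, 0.2477]
eef_rot: [[0.238, -0.001, -0.971], [0.971, -0.001, 0.238], [-0.001, -1.0, 0.0]]
ft_force: [0.2, 0.4, -0.8]
grip_width: 0.0856
1.95 [[ 0.237 -0.001 -0.971]
 [ 0.971  0.     0.237]
 [ 0.    -1.     0.001]]
```

View pics/w1.png

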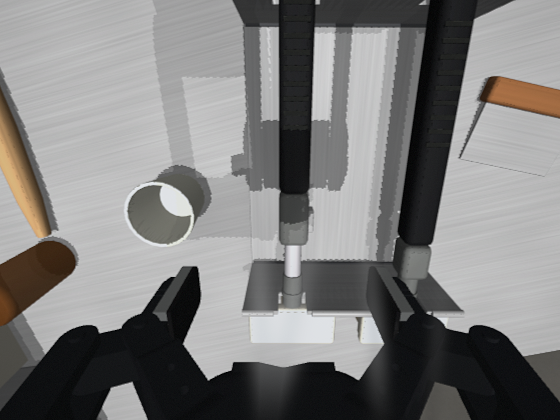

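```bash
python3 - <<'E'
from h import *
print(np.load('pics/w1.npz')['C'].round(3).tolist())
a=cv2.imread('pics/w1.png')[170:330,230:350]; cv2.imwrite('pics/z3.png',cv2.resize(a,None,fx=3.7,fy=3.7,interpolation=cv2.INTER_CUBIC))
g=lambda x,y:(x,y)
for nm,x,y,z in (('grey/black L',280,194,.102),('grey/black R',308,194,.102),('front L',281,244,.102),('front R',305,244,.102),('black far L',281,30,.102),('black far R',313,30,.102)):
    print(nm,pt('w1',x,y,z).round(4))
E
```

```text
[[0.238, 0.919, 0.315, 0.509], [0.971, -0.225, -0.079, -0.054], [-0.001, 0.325, -0.946, 0.373], [0.0, 0.0, 0.0, 1.0]]
grey/black L [ 0.5843 -0.0763  0.102 ]
grey/black R [ 0.5907 -0.0502  0.102 ]
front L [ 0.636  -0.0881  0.102 ]
front R [ 0.6419 -0.0644  0.102 ]
black far L [ 0.4507 -0.0422  0.102 ]
black far R [ 0.4569 -0.0171  0.102 ]
```

View pics/z3.png

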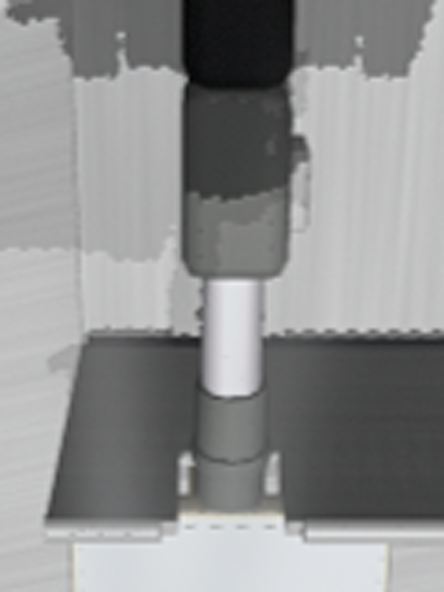

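```bash
python3 - <<'E'
from h import *
for r in (206.5,232): print(pt('w1',312.4,r,.091).round(4))
print(manip.get_obs()['position'])
E
```

```text
[ 0.608  -0.0485  0.091 ]
[ 0.6356 -0.0543  0.091 ]
[ 0.58998765 -0.07133272  0.24773531]
```

```bash
python3 -m inch '[[1.3,0.1,-4,0,0,0,0],[1.3,0.1,-4,0,0,0,60],[0,0,-4,0,0,0,60],[0,0,-3,0,0,0,60],[0,0,-1.5,0,0,0,60]]' 30
python3 -m inch '[[0,0,0,0,0,0,60],[0,0,0,0,0,0,60]]'
python3 - <<'E'
from h import *
snap('wrist','w2');snap('top','t2')
a=cv2.imread('pics/w2.png')[150:400,150:420]; b=cv2.imread('pics/t2.png')[120:300,210:390]
cv2.imwrite('pics/z4.png',np.hstack([cv2.resize(a,(400,400)),cv2.resize(b,(400,400))]))
E
```

```text
t: 2.58
position: [0.6148, -0.0662, 0.0815]
eef_rot: [[0.233, -0.003, -0.972], [0.972, 0.001, 0.233], [0.0, -1.0, 0.003]]
ft_force: [0.0, 0.1, 0.5]
grip_width: 0.0651
t: 2.82
position: [0.6172, -0.0678, 0.0846]
eef_rot: [[0.234, 0.002, -0.972], [0.972, -0.0, 0.234], [0.0, -1.0, -0.002]]
ft_force: [-0.3, 0.1, -0.1]
grip_width: 0.0654
```

View pics/z4.png

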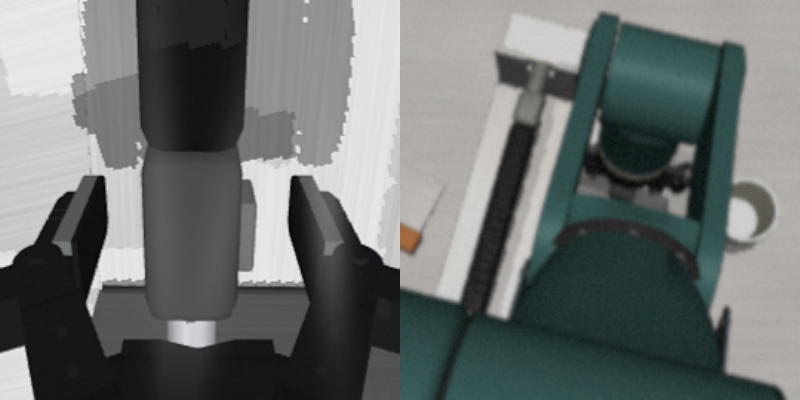

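```bash
python3 - <<'E'
from h import *
for r in (262.5,320): print(pt('w2',317.5,r,.091).round(4))
R=manip.get_obs()
p=R['position'];d=np.array([.972,-.234]);n=np.array([.234,.972])
for r in (262.5,320):
  q=pt('w2',317.5,r,.091)[:2]-p[:2]; print(q@d,q@n)
for c in (143,241):
  q=pt('w2',150+c*.675,150+230*.625,.095)[:2]-p[:2]; print('side',q@d,q@n)
print(p)
E
```

```text
[ 0.6044 -0.0498  0.091 ]
[ 0.6359 -0.0561  0.091 ]
-0.016779932380111807 0.01477795494399787
0.015329605592145766 0.016010971330198444
side -0.002760062421374313 -0.017833649804198257
side -0.0027663318242908803 0.012650849201784928
[ 0.61728639 -0.06806374  0.08476981]
```

```bash
python3 -m inch '[[0,-0.2,0,0,0,0,60],[0,0,0,0,0,0,255],[0,0,0,0,0,0,255],[0,0,0,0,0,0,255],[0,0,0,0,0,0,255]]' 30
python3 -m inch '[[0,0,0,0,0,0,255],[0,0,0,0,0,0,255]]'
```

```text
t: 3.55
position: [0.6165, -0.0696, 0.0838]
eef_rot: [[0.235, 0.001, -0.972], [0.972, 0.0, 0.235], [0.001, -1.0, -0.001]]
ft_force: [0.1, 2.8, 6.0]
grip_width: 0.0319
t: 3.8
position: [0.6166, -0.0696, 0.0838]
eef_rot: [[0.235, 0.001, -0.972], [0.972, 0.0, 0.235], [0.0, -1.0, -0.001]]
ft_force: [-0.1, 2.7, 5.3]
grip_width: 0.0326
```

```bash
python3 -m inch '[[0,0,0,0,0,0,255],[0,0,0,0,0,0,255]]' 45
python3 -m inch '[[-0.97,0.235,0,0,0,0,255],[-0.97,0.235,0,0,0,0,255],[0,0,0,0,0,0,255]]'
```

```text
t: 4.05
position: [0.6166, -0.0697, 0.0839]
eef_rot: [[0.235, 0.001, -0.972], [0.972, 0.0, 0.235], [0.0, -1.0, -0.001]]
ft_force: [-0.8, 3.0, 6.7]
grip_width: 0.0318
t: 4.42
position: [0.5964, -0.0652, 0.0839]
eef_rot: [[0.234, 0.001, -0.972], [0.972, -0.0, 0.234], [-0.0, -1.0, -0.001]]
ft_force: [1.6, 0.5, 6.1]
grip_width: 0.0318
```

```bash
python3 - <<'E'
from h import *
snap('wrist','w3');snap('scene','s3')
a=cv2.imread('pics/w3.png')[150:400,150:420]; b=cv2.imread('pics/s3.png')[140:280,200:350]
cv2.imwrite('pics/z5.png',np.hstack([cv2.resize(a,(400,400)),cv2.resize(b,(400,400))]))
E
```

```text
(no output)
```

View pics/z5.png

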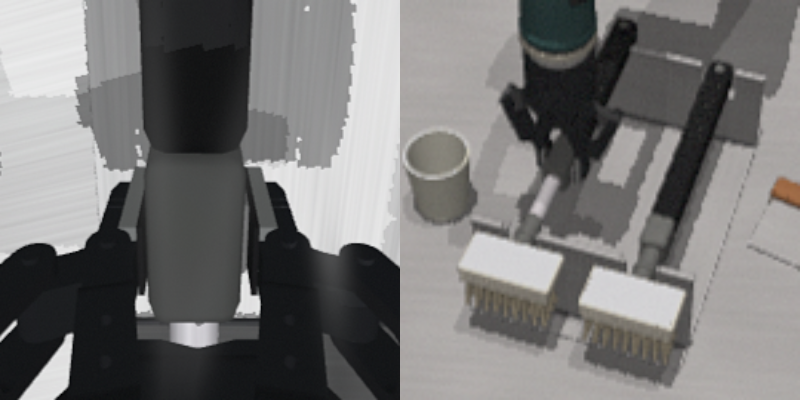

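```bash
python3 -m inch '[[-1.46,0.353,0,0,0,0,255],[-1.46,0.353,0,0,0,0,255],[-1.46,0.353,0,0,0,0,255],[-1.46,0.353,0,0,0,0,255],[-1.46,0.353,0,0,0,0,255]]'
python3 -m inch '[[-0.49,0.12,0,0,0,0,255],[0,0,0,0,0,0,255]]'
python3 -m inch '[[-0.2,0.05,0,0,0,0,255],[0,0,0,0,0,0,255]]'
```

```text
t: 5.15
position: [0.5252, -0.0478, 0.084]
eef_rot: [[0.234, 0.004, -0.972], [0.972, -0.001, 0.234], [0.0, -1.0, -0.004]]
ft_force: [6.3, 0.7, 3.7]
grip_width: 0.0315
t: 5.4
position: [0.5191, -0.0463, 0.0839]
eef_rot: [[0.235, 0.001, -0.972], [0.972, -0.0, 0.235], [0.0, -1.0, -0.001]]
ft_force: [1.8, 0.5, 9.1]
grip_width: 0.0317
t: 5.65
position: [0.5182, -0.0461, 0.084]
eef_rot: [[0.235, 0.003, -0.972], [0.972, -0.001, 0.235], [0.0, -1.0, -0.003]]
ft_force: [4.2, -0.1, 5.5]
grip_width: 0.0316
```

```bash
python3 -m inch '[[-0.15,0.036,0,0,0,0,255],[0,0,0,0,0,0,255]]'
python3 -m inch '[[-0.1,0.025,0,0,0,0,255],[0,0,0,0,0,0,255]]'
```

```text
t: 5.9
position: [0.517, -0.0458, 0.084]
eef_rot: [[0.235, 0.004, -0.972], [0.972, -0.001, 0.235], [0.0, -1.0, -0.004]]
ft_force: [6.3, -0.2, 6.0]
grip_width: 0.0315
t: 6.15
position: [0.5161, -0.0456, 0.084]
eef_rot: [[0.234, 0.004, -0.972], [0.972, -0.001, 0.234], [0.0, -1.0, -0.004]]
ft_force: [5.1, -0.3, 4.3]
grip_width: 0.0317
```

```bash
python3 -m inch '[[-0.15,0.036,0,0,0,0,255],[0,0,0,0,0,0,255]]'
python3 - <<'E'
from h import *
snap('wrist','w4');snap('scene','s4')
a=cv2.imread('pics/w4.png')[150:400,150:420]; b=cv2.imread('pics/s4.png')[140:280,200:350]
cv2.imwrite('pics/z6.png',np.hstack([cv2.resize(a,(400,400)),cv2.resize(b,(400,400))]))
E
```

```text
t: 6.4
position: [0.5157, -0.0455, 0.0841]
eef_rot: [[0.235, 0.006, -0.972], [0.972, -0.001, 0.235], [0.0, -1.0, -0.006]]
ft_force: [8.3, -0.5, 1.3]
grip_width: 0.0316
```

View pics/z6.png

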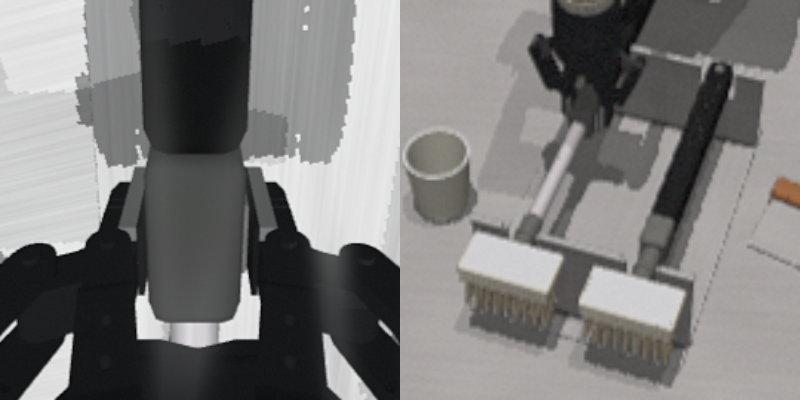

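```bash
python3 -m inch '[[0.2,-0.05,0,0,0,0,255],[0,0,0,0,0,0,100],[0,0,0,0,0,0,75],[0,0,0,0,0,0,75],[0,0,0,0,0,0,75]]'
python3 - <<'E'
from h import *
snap('wrist','w5');snap('scene','s5')
a=cv2.imread('pics/w5.png')[150:400,150:420]; b=cv2.imread('pics/s5.png')[140:280,200:350]
cv2.imwrite('pics/z7.png',np.hstack([cv2.resize(a,(400,400)),cv2.resize(b,(400,400))]))
E
```

```text
t: 7.12
position: [0.5143, -0.0454, 0.083]
eef_rot: [[0.235, -0.001, -0.972], [0.972, 0.0, 0.235], [-0.0, -1.0, 0.001]]
ft_force: [-0.9, -0.3, 0.2]
grip_width: 0.06
```

View pics/z7.png

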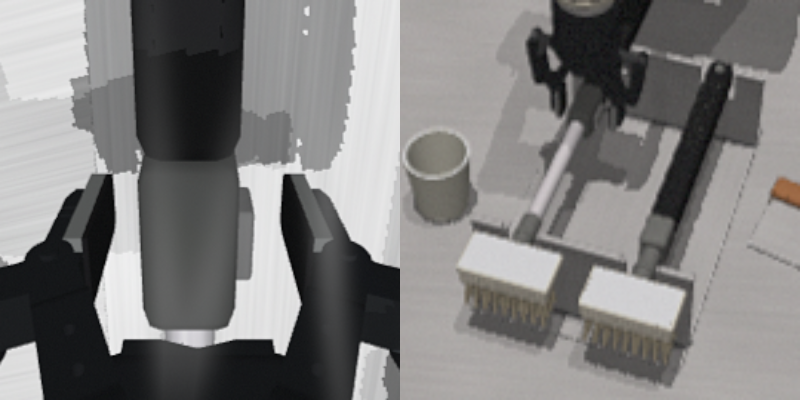

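```bash
python3 -m inch '[[-1.29,0.21,0,0,0,0,75],[-1.29,0.21,0,0,0,0,75],[0,0,0,0,0,0,75]]' 
python3 - <<'E'
from h import *
snap('wrist','w6')
a=cv2.imread('pics/w6.png')[150:400,150:420]
cv2.imwrite('pics/z8.png',cv2.resize(a,(500,463)))
E
```

```text
t: 7.6
position: [0.4868, -0.0407, 0.0831]
eef_rot: [[0.234, -0.002, -0.972], [0.972, 0.0, 0.234], [-0.0, -1.0, 0.002]]
ft_force: [0.7, -0.4, -0.9]
grip_width: 0.0602
```

View pics/z8.png

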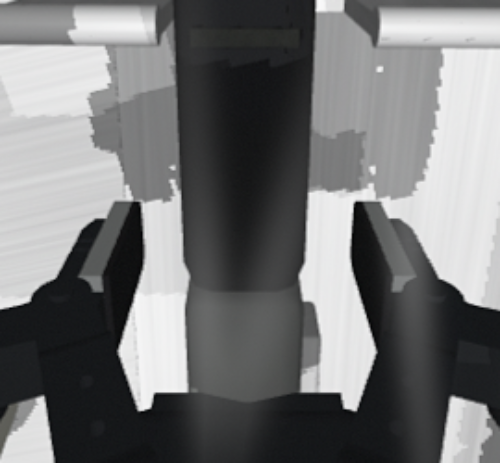

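```bash
python3 - <<'E'
from h import *
p=manip.get_obs()['position'];d=np.array([.972,-.234]);n=np.array([.234,.972])
for c,r,z in ((310,303,.09),(310,303,.085),(182,270,.1),(306,270,.1)):
  q=pt('w6',150+c*.54,150+r*.54,z)[:2]-p[:2]; print(q@d,q@n)
E
```

```text
0.00991815701302961 0.015502855390657325
0.013907970794279712 0.016202925082228863
-0.007419303817681527 -0.016393231682978168
-0.007420205563145953 0.012810045306443902
```

```bash
python3 -m inch '[[-0.7,0.07,0,0,0,0,75],[0,0,0,0,0,0,255],[0,0,0,0,0,0,255],[0,0,0,0,0,0,255],[0,0,0,0,0,0,255]]' 80
python3 - <<'E'
from h import *
snap('wrist','w7')
a=cv2.imread('pics/w7.png')[150:400,150:420]
cv2.imwrite('pics/z9.png',cv2.resize(a,(500,463)))
E
```

```text
t: 8.28
position: [0.4822, -0.0406, 0.0835]
eef_rot: [[0.235, 0.0, -0.972], [0.972, -0.0, 0.235], [-0.0, -1.0, -0.0]]
ft_force: [-3.1, 0.3, 5.7]
grip_width: 0.0293
```

View pics/z9.png

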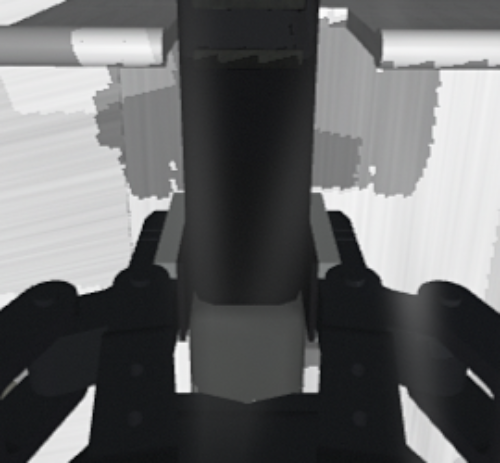

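```bash
python3 -m inch '[[0,0,0.5,0,0,0,255],[0,0,1,0,0,0,255],[0,0,1,0,0,0,255],[0,0,1,0,0,0,255],[0,0,0,0,0,0,255]]'
python3 - <<'E'
from h import *
snap('wrist','w8');snap('scene','s8')
a=cv2.imread('pics/w8.png')[150:400,150:420]; b=cv2.imread('pics/s8.png')[140:280,200:350]
cv2.imwrite('pics/z10.png',np.hstack([cv2.resize(a,(400,400)),cv2.resize(b,(400,400))]))
E
```

```text
t: 8.95
position: [0.4826, -0.0406, 0.1193]
eef_rot: [[0.234, 0.002, -0.972], [0.972, -0.001, 0.234], [-0.0, -1.0, -0.002]]
ft_force: [0.5, -0.8, -2.6]
grip_width: 0.0292
```

View pics/z10.png

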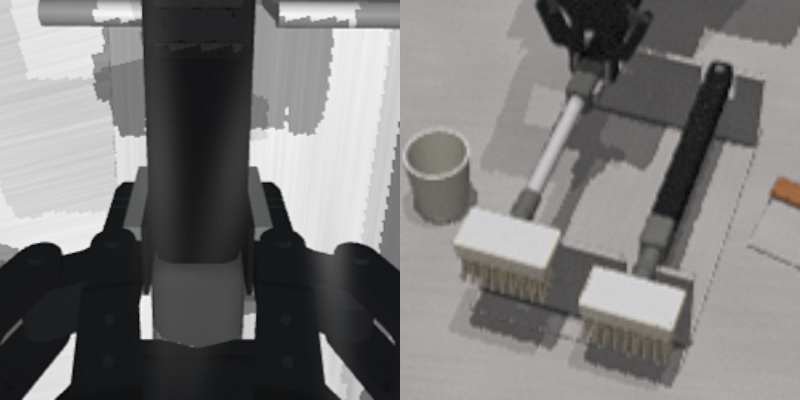

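```bash
python3 -m inch '[[0,0,1.5,0,0,0,255],[0,0,2,0,0,0,255],[0,0,2,0,0,0,255],[0,0,2,0,0,0,255],[0,0,1,0,0,0,255]]'
python3 -m inch '[[0,0,0,0,0,0,255],[0,0,0,0,0,0,255],[0,0,0,0,0,0,255],[0,0,0,0,0,0,255]]'
python3 - <<'E'
from h import *
snap('wrist','w9');snap('scene','s9');snap('top','t9')
a=cv2.imread('pics/w9.png')[150:400,150:420]; b=cv2.imread('pics/s9.png')[120:280,190:360]
cv2.imwrite('pics/z11.png',np.hstack([cv2.resize(a,(400,400)),cv2.resize(b,(400,400))]))
E
```

```text
t: 9.68
position: [0.4822, -0.0405, 0.2038]
eef_rot: [[0.234, 0.0, -0.972], [0.972, -0.0, 0.234], [-0.0, -1.0, -0.0]]
ft_force: [1.0, -0.6, -2.0]
grip_width: 0.0291
t: 10.18
position: [0.4818, -0.0405, 0.2027]
eef_rot: [[0.235, -0.001, -0.972], [0.972, 0.0, 0.235], [-0.0, -1.0, 0.001]]
ft_force: [-1.3, -0.4, -2.1]
grip_width: 0.0291
```

View pics/z11.png

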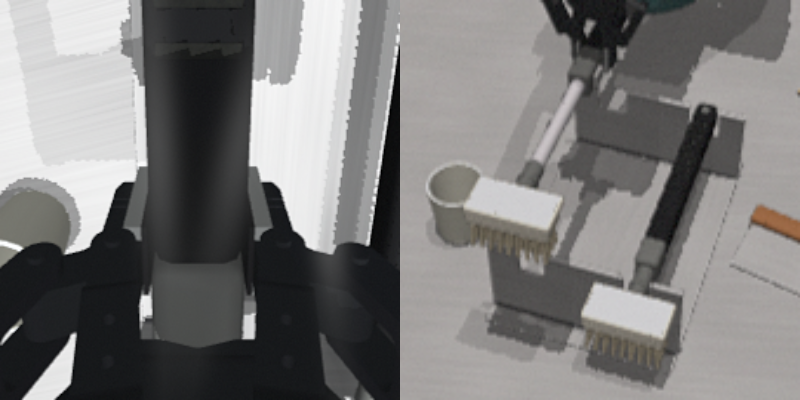

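View pics/t9.png

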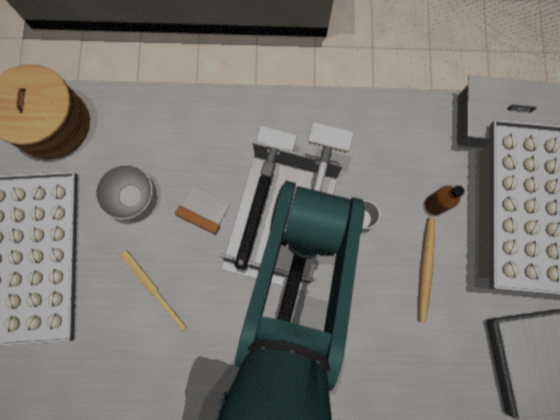

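```bash
python3 - <<'E'
from h import *
for z in (.17,.19,.2,.21,.22): print(z,pt('s9',238.9,202,z)[:2].round(3),pt('t9',331,136,z)[:2].round(3))
a=cv2.imread('pics/w9.png')[250:400,230:340]; cv2.imwrite('pics/z12.png',cv2.resize(a,None,fx=4,fy=4))
E
```

```text
0.17 [ 0.706 -0.109] [ 0.759 -0.111]
0.19 [ 0.725 -0.105] [ 0.751 -0.108]
0.2 [ 0.735 -0.103] [ 0.748 -0.107]
0.21 [ 0.744 -0.101] [ 0.744 -0.106]
0.22 [ 0.754 -0.099] [ 0.74  -0.105]
```

View pics/z12.png

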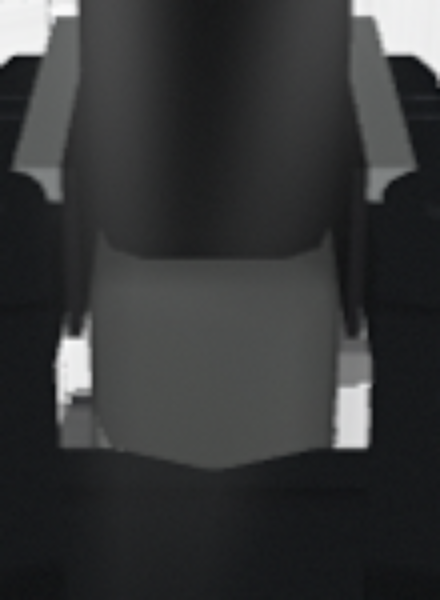

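```bash
python3 - <<'E'
from h import *
o=manip.get_obs(); print(o['t'],o['position'],o['ft_force'],o['grip_width'],abs(o['qvel']).max())
manip.job_done()
E
```

```text
10.325 [ 0.48202029 -0.04053328  0.20307214] [-0.25445128 -0.40937349 -2.13382016] 0.029185175863004665 0.09891208095505827
the job is handed in; nothing more can be done
```

I handed the job in at 10.3 s of the 38 s allowed. The brush is held still in the gripper, extended, with its button out. The hand-in gives no verdict, and I had no direct reading of the button or handle.

**What I did:** the telescoping brush was the one nearer the cup, with its button facing the other brush. I squeezed the button in and pulled the grip back about 104 mm until the force rose at the end stop. When I let go, the button sprang back out to its full height. I then gripped again behind the button at 80 N and lifted straight up about 12 cm.

**Last checks:**
- **Height:** two camera views put the top of the head at about 0.21 m, so its centre is near 0.20 m, level with the gripper. I did not measure the rear end separately.
- **Extended:** the head is about 0.27 m from the grasp, which fits the second stop.
- **Button:** the opening of 29 mm means the pads are on the grip and not on the button. The button shows standing out in the wrist view, though the finger partly hides it.
- **Held clear:** the force reads about 2.1 N downward, roughly the brush's weight. Nothing looks shifted in the top view, though the arm hides part of the cup.

**What disagreed:** camera estimates of the button's position along the handle differed by about 6 mm. I gripped 7 mm further back to be safe.

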